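# Work the tight locating plug out of its fixture

### The arm

A 6-joint arm with a two-finger parallel gripper is mounted at the origin on the work surface; the furniture and walls round the work are solid. World frame = base frame: x ahead of the robot, y to its left, z up, the work surface at z = 0. Lengths are in m, angles in rad, forces in N, time in s.
With the tool pointing down it reaches from about 0.4 to 0.825 m from the base axis. Payload 7 kg.
Tool frame: the origin (TCP) lies at the very end of the fingers, on their centre line; the grasp point (between the pads) lies 19 mm behind it; z points along the fingers, y is the line along which they close (so a half turn about z gives the same grasp; the last joint's range is limited). The gripper opens to 88 mm and grips with 3 to 60 N. Pads are 19 mm wide; open, the fingers measure 130 mm over their backs; the gripper's body (78 mm by 193 mm) begins 47 mm behind the grasp point.
Start: joints at [-0.869, 0.359, 0.012, 0, -1.224, -0.288], TCP at [0.271, -0.618, 0.227] pointing down, gripper open.
Joint ranges: [-3.07, 3.07], [-1.43, 2.12], [-1.02, 1.25], [-3.03, 1.67], [-3.05, -0], [-3.03, 3.03]. Speed limits (rad/s): [2.39, 2.39, 3.01, 3.14, 3.14, 3.14].

### API

Orientations are given as [roll, pitch, yaw] about the fixed x, y, z axes, in that order (R = Rz(yaw) Ry(pitch) Rx(roll)).
In Python, from station import arm, grab_frame gives the robot as it stands.
- The arm moves only by the tool jog_arm, never from a script. Its argument "deltas" is a list that holds one entry, the list of rows, each a list of 4 numbers: the shift along the tool's x, y, z in units of 60 mm (1.0 is 60 mm), then the turn about the tool's z in units of 5 degrees (1.0 is 5 degrees). A call has 1 to 8 rows; each row is the pose to reach, as a shift and turn from the pose commanded when the call began, along the tool's axes at that moment; what a row does not reach only later rows make up. A row lasts 1/8 s, in which the tool goes at most 62.5 mm and 10.7 degrees, less where a joint would pass 70% of its speed; a pose out of reach is approached as far as the arm can. A call with a gripper value outside its range is refused whole. "grip" is the finger opening in mm, from 0 to 87.6, set as the call begins (left out, the last holds). The fingers move at their own pace and stop on an object; "squeeze" is the grip in N (left out, the last holds). Time passes only in rows, so rows that repeat a pose let the fingers close. It gives the time, the measured TCP pose, the force, the opening and the grip force at its end, in the units of the state.
- arm.get_state(): the state, without advancing time (a new reading comes with each control period).
- grab_frame(name): name is "scene" or "side" or "wrist"; returns a dict with "img" (384x512x3 uint8, red, green, blue), "vfov" (degrees; the focal length in pixels is half the picture's height over the tangent of half this angle, whatever the lens; pixels are square), "cx", "cy" (the principal point, pixels), "xyz" and "rotation" of the camera in the world. Camera axes: x right, y down, z forward; pixel columns grow to the right and rows downward; lengths in m; the calibration is good to about 2 mm. A picture is of the moment at which its call begins. There is no depth.
- arm.job_done(): hands the job in; it is judged then, once.
The state is a dict: "t": time; "q": joint angles; "qd": joint speeds; "joint_efforts": joint torques, N m; "eef_pos": TCP position; "ee_rot": TCP orientation; "force": force on the tool from outside, world axes, zero at the start; "moment": the same for the moment, N m; "width": finger opening in m; "gripper_force": force on a finger pad.
Only numpy, scipy, OpenCV 4.12 (cv2) and the standard library are available. Lean on these libraries where they do the work, as an engineer would, in place of code of your own. Each camera call takes 0.05 s, during which the arm holds its last target. There are 200 camera calls.

### The job

The locating plug is stuck tight in the fixture on the bench and I want to look into its pocket. Slide the forked keeper back by its knob until the fork is clear of the plug, then grip the plug's stem and work it up out of the pocket by rocking it left and right, at least twice each way, until it comes free. Finish while still holding it upright in the gripper, just clear above its pocket (about a finger's breadth), with the keeper still back and the things lying round the fixture left where they are.

Things in the scene. Friction and masses are not known exactly. Their poses are not given: they have to be found in the camera images.
- fixture: Fixture fixed to the bench: dark steel base plate 196 x 116 x 10 mm (x -143 to +53, y +-58 mm) with an aluminium block 160 x 80 mm (x -121 to +39 mm), block top 46 mm above the bench. Two gib rails along x on it (y +-21 to +-33.5 mm), 60 mm high with screw heads. Origin: on the bench below the pocket's centre; x runs away from the keeper knob, y left, z up; turned up to 0.4 rad.
- pocket (a point): Centre of the mouth of the plug's pocket, in the block's top face, 46 mm above the bench; axes as the fixture's. The pocket is 22 mm deep, 25.4 mm along x, 36.4 mm along y; its end walls allow the plug to lean about 0.1 rad toward +y or -y. The plug is gripped only by the two sprung shoes, which let go when it has risen about 15 mm; its foot leaves the pocket at 22 mm.
- shoe_left (a point): Contact line of the sprung brass shoe that presses on the plug's +y side (about 55 N, friction about 0.6): 15 mm to +y of the pocket's centre, 7.5 mm below its mouth. A straight pull must slip both shoes at once, roughly 60 to 90 N. A lean about the fixture's x axis slips one at a time, for about 15 N sideways at the stem.
- shoe_right (a point): The same on the -y side, 15 mm to -y. Leaning the plug's top toward one side while turning it about that side's shoe line draws its other side up past the other shoe; alternate leans of 0.06 to 0.08 rad each way lift it about 2 mm a time.
- locating_plug: Ground steel locating plug, 117 mm tall, about 0.33 kg, standing upright in the pocket. Origin: centre of its underside, at first on the pocket floor 24 mm above the bench; axes as the fixture's, z up along it. Shank 24 mm (x) by 30 mm (y) to z = 21 mm, square stem 18 x 18 mm with fine grip grooves to 101 mm, round nose 14 mm across to 117 mm. The stem is free from about 35 mm upward.
- plug_grip (a point): Point on the plug's axis at z = 80 mm of the plug, at its grooved part: a good height to hold the stem.
- plug_top (a point): Top of the plug's nose, on its axis, z = 117 mm of the plug.
- keeper (a joint): Keeper position in m. A dark forked plate 48 mm wide, 5 mm thick, lies on the block, its prongs straddling the stem over the shank's shoulders so that the plug cannot lift. It slides toward the fixture's -x under the lips of the gib rails: 0 = fork fully over the plug, 0.025 = prongs just clear, 0.032 = against its stop. Friction about 2.5 N; it stays where it is left.
- keeper_knob (a point): Centre of the top of the keeper's black knob, an upright round knob 15 mm across, gripped over the 24 mm below this point. 82 mm above the bench; with the keeper closed 66 mm from the plug's axis on the fixture's -x side; it moves with the keeper.
- dust_blower: Rubber dust blower bulb with a nozzle, 58 mm across, 125 mm tall, standing on the bench beside the fixture on its +y side. Origin under its centre. Bystander: leave it alone.
- hex_key: Black hex key, 32 x 84 x 8 mm, lying beside the fixture on its -y side. Origin under its centre. Bystander: leave it alone.
- brass_bush: Flanged turned brass bush, 38 mm across, 30 mm tall, standing on its flange beside the fixture on its -y side. Origin under its centre. Bystander: leave it alone.
- ring_gauge: Steel setting ring 49 mm across, 16 mm thick, lying flat on the bench beyond the fixture's +x end. Origin under its centre. Bystander: leave it alone.
Mind the look-alikes: they are no part of the job. Of the things like the locating_plug, leave any that is brown; of the rest the smaller one is meant.

How it is judged:
By the outcome, as a careful person would: the job done as asked, in the order asked, and still so for the second after the job is handed in, while the arm keeps its last pose, push and grip.
It also fails if it takes over 48 s, if anything falls off the work surface, if the arm or the gripper's body presses on something with over 40 N, if the wrist force passes 120 N, or if a joint passes its speed limit or range.

## Working session

There is one attempt and no reset: what is moved stays moved. The work goes in short steps, Python scripts to look and compute and a tool call to move; the robot and the scene stay as the last step left them, time stands still between calls to the robot, and variables do not carry over. Pictures are saved under pics/ and viewed, at most 10 in all, crops included, and the job is handed in when it is done.

Besides the shell and the picture viewer there is one more tool, called after "Request:" by a JSON object that holds its "method" and its "body". jog_arm: Moves the arm, as the interface text tells. Its arguments: {"type":"object","properties":{"deltas":{"type":"array"},"grip":{"type":"number"},"squeeze":{"type":"number"}},"required":["deltas"]}

```bash
ls; mkdir -p pics; python3 - <<'E'
from station import arm, grab_frame
import cv2, numpy as np
s=arm.get_state(); print(s['t'],s['eef_pos'],s['ee_rot'],s['width'])
for n in ("scene","side"):
    f=grab_frame(n); cv2.imwrite(f"pics/{n}0.png",f["img"][:,:,::-1]); print(n,f["vfov"],f["cx"],f["cy"],f["xyz"],np.round(f["rotation"],3).tolist())
    np.save(f"pics/{n}0.npy",f,allow_pickle=True)
E
```

```text
pics
0.0 [ 0.271163   -0.61758252  0.22562288] [ 3.13990193e+00 -1.63279064e-04 -2.72793428e+00] 0.08782433529794904
scene 44.31631857237957 257.6010025778912 192.76421028746643 [ 1.23942936 -0.02356903  0.96618964] [-2.496, -0.015, 1.677]
side 45.15822423271513 256.4227187699638 185.5677580874933 [1.0288943  0.39140114 0.67835991] [-2.31, -0.002, 2.372]
```

View pics/scene0.png

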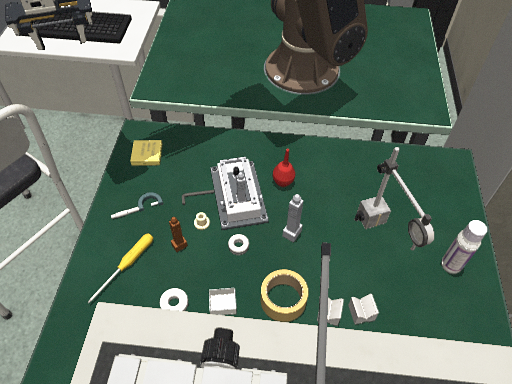

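View pics/side0.png

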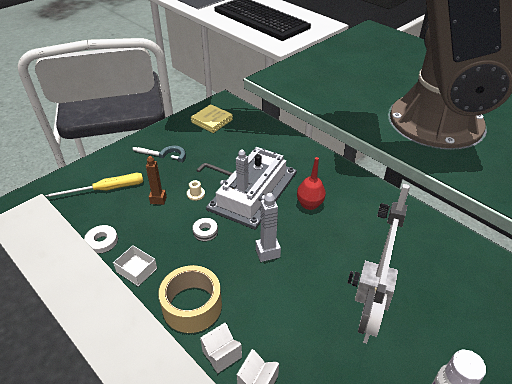

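The scene view shows three plug-like things: a grey plug in the fixture (~242,180), a brown one (177,235) and a larger grey one on the bench (293,218). The fixture one is not brown and is the smaller grey, so I choose it and check it in a close crop.

```bash
cat > h.py <<'E'
import numpy as np, cv2
from scipy.spatial.transform import Rotation as Ro
def load(n): return np.load(f"pics/{n}.npy",allow_pickle=True).item()
def cam(f):
    r=np.array(f["rotation"]); R=r if r.shape==(3,3) else Ro.from_euler('xyz',r).as_matrix()
    return np.array(f["xyz"]),R,f["img"].shape[0]/2/np.tan(np.radians(f["vfov"])/2)
def ray(f,u,v):
    c,R,k=cam(f); d=R@np.array([(u-f["cx"])/k,(v-f["cy"])/k,1]); return c,d/np.linalg.norm(d)
def plane(f,u,v,z):
    c,d=ray(f,u,v); return c+d*(z-c[2])/d[2]
def proj(f,p):
    c,R,k=cam(f); q=R.T@(np.array(p)-c); return np.array([f["cx"]+k*q[0]/q[2],f["cy"]+k*q[1]/q[2]])
def tri(*obs):
    A=np.zeros((3,3));b=np.zeros(3)
    for f,u,v in obs:
        c,d=ray(f,u,v);P=np.eye(3)-np.outer(d,d);A+=P;b+=P@c
    return np.linalg.solve(A,b)
E
python3 - <<'E'
from h import *
a=load("scene0");b=load("side0")
A=cv2.resize(a["img"][145:235,200:280],None,fx=5,fy=5,interpolation=cv2.INTER_CUBIC)
B=cv2.resize(b["img"][140:230,200:300],None,fx=4,fy=4,interpolation=cv2.INTER_CUBIC)
B=cv2.copyMakeBorder(B,0,450-360,0,0,cv2.BORDER_CONSTANT)
cv2.imwrite("pics/crop.png",np.hstack([A,B])[:,:,::-1])
print(plane(a,236,171,.082),plane(b,258,159,.082))
E
```

```text
[ 0.51585008 -0.14032519  0.082     ] [ 0.51380692 -0.13334733  0.082     ]
```

View pics/crop.png

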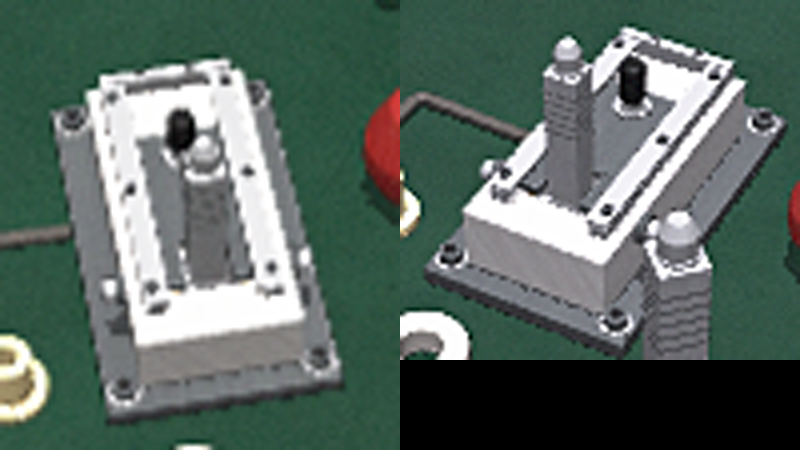

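The crop confirms it: the grey plug stands in the fork of the keeper, nose top at scene (241,172.5) and side (242,150), with the black knob behind it. Base plate corners in the scene are about (210,167), (254,162), (268,221), (222,229).

```bash
python3 - <<'E'
from h import *
a=load("scene0");b=load("side0")
print("top",tri((a,241.2,172.6),(b,242,150)),plane(a,241.2,172.6,.141),plane(b,242,150,.141))
print("knob",tri((a,236.2,167.2),(b,258,154.5)),plane(a,236.2,167.2,.082),plane(b,258,154.5,.082))
W=[];
for (u,v) in [(210.4,167),(253.6,161.8),(268.4,221.6),(221.6,228)]: W.append(plane(a,u,v,.01)[:2])
W=np.array(W);L=np.array([[-143,-58],[-143,58],[53,58],[53,-58]])/1e3
Lc=L-L.mean(0);Wc=W-W.mean(0);U,S,V=np.linalg.svd(Lc.T@Wc);R=V.T@U.T
print("yaw",np.arctan2(R[1,0],R[0,0]),"origin",W.mean(0)-R@L.mean(0),"res",np.round(Wc-(R@Lc.T).T,4).tolist())
E
```

```text
top [ 0.56908987 -0.12001045  0.14283085] [ 0.56739553 -0.12023011  0.141     ] [ 0.56772626 -0.12167034  0.141     ]
knob [ 0.50640438 -0.14102646  0.08518943] [ 0.50384161 -0.14144923  0.082     ] [ 0.50350169 -0.14392578  0.082     ]
yaw 0.2948069821884648 origin [ 0.57147972 -0.12121621] res [[-0.0002, -0.0006], [0.002, -0.0002], [0.0003, -0.0002], [-0.0021, 0.0009]]
```

Request:
{"method": "jog_arm", "body": {"deltas": [[[-0.4, 0.35, 0, 0], [-1.2, 1.0, 0, 0.3], [-2.0, 1.7, 0, 0.5], [-2.8, 2.4, 0, 0.7], [-3.6, 3.05, 0, 0.9], [-4.4, 3.7, 0, 1.1], [-5.1, 4.3, 0, 1.3], [-5.7, 4.8, 0, 1.3]]], "grip": 50}}

```text
t: 1.1
eef_pos: [0.4692, -0.2147, 0.2265]
ee_rot: [3.141, 0.0, -2.841]
force: [0.1, 0.2, 0.3]
width: 0.0499
gripper_force: 0.0
```

```bash
python3 - <<'E'
from station import arm, grab_frame
from h import *
f=grab_frame("wrist"); np.save("pics/w0.npy",f,allow_pickle=True); cv2.imwrite("pics/w0.png",f["img"][:,:,::-1])
print(f["vfov"],f["xyz"],f["rotation"])
s=arm.get_state(); print(s['eef_pos'],s['q'])
T=np.array([.5695,-.1207]);y=.3
for n,p in dict(top=[*T,.141],knob=[*(T-.066*np.array([np.cos(y),np.sin(y)])),.082]).items(): print(n,proj(f,p))
E
```

```text
64.52803506506116 [ 0.38906702 -0.2379494   0.38465015] [2.83404484e+00 1.09312677e-03 1.87208681e+00]
[ 0.47117978 -0.21182211  0.22652759] [-4.28143593e-02  9.63699771e-02 -3.32697586e-01 -9.86660520e-04
 -1.14059161e+00 -1.22543054e+00]
top [320.50695145 315.77711182]
knob [314.0161564  227.62709025]
```

View pics/w0.png

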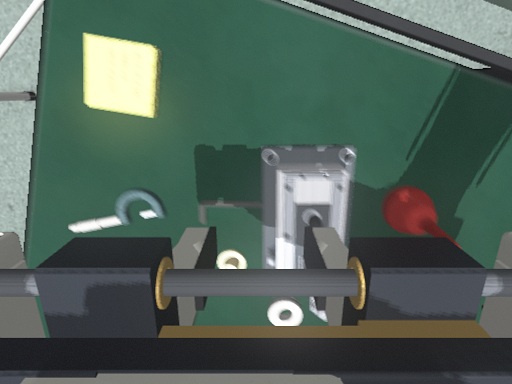

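The wrist view shows the fixture aligned with the image columns (plate rear corners ~(262,148), (357,147)), so the yaw is about 0.30. The knob is near (313,218), partly behind a finger.

```bash
python3 - <<'E'
from h import *
f=load("w0");p=plane(f,262,148,.01);q=plane(f,357,147.,.01)
d=q-p;print(p,q,np.hypot(*d[:2]),np.arctan2(-d[0],d[1]))
m=(p+q)/2;
for y in (.29,.3,.31): print(y,m[:2]+.143*np.array([np.cos(y),np.sin(y)]))
c=cv2.resize(f["img"][140:270,250:370],None,fx=4,fy=4,interpolation=cv2.INTER_CUBIC);cv2.imwrite("pics/w0c.png",c[:,:,::-1])
E
```

```text
[ 0.45206793 -0.21616187  0.01      ] [ 0.4159354  -0.10416703  0.01      ] 0.11767923593066114 0.3120838833704796
0.29 [ 0.57103054 -0.11927328]
0.3 [ 0.57061478 -0.11790506]
0.31 [ 0.57018536 -0.11654106]
```

View pics/w0c.png

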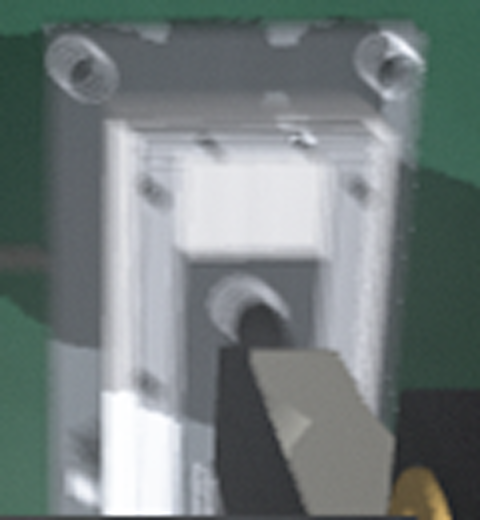

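Request:
{"method": "jog_arm", "body": {"deltas": [[[-0.4, 0.4, 0, 0], [-0.8, 0.8, 0, 0], [-0.9, 1.0, 0, 0], [-0.9, 1.0, 0, 0]]], "grip": 50}}

```text
t: 1.65
eef_pos: [0.5023, -0.143, 0.2263]
ee_rot: [3.141, -0.001, -2.84]
force: [-0.3, -0.3, 0.4]
width: 0.0498
gripper_force: 0.0
```

The crop shows the knob and flange on the centre line of the channel, consistent with the estimate. Next I go down to just above the knob and check.

Request:
{"method": "jog_arm", "body": {"deltas": [[[-0.05, 0.02, 0.3, 0], [-0.05, 0.02, 0.9, 0], [-0.05, 0.02, 1.5, 0], [-0.05, 0.02, 2.0, 0], [-0.05, 0.02, 2.2, 0], [-0.05, 0.02, 2.2, 0]]], "grip": 50}}

```text
t: 2.4
eef_pos: [0.5046, -0.1421, 0.0943]
ee_rot: [3.141, -0.001, -2.842]
force: [-0.2, -0.5, 0.3]
width: 0.0501
gripper_force: 0.0
```

```bash
python3 - <<'E'
from station import arm, grab_frame
from h import *
s=arm.get_state();print(s['eef_pos'],s['force'])
o=[]
for n,(r0,r1,c0,c1) in dict(scene=(120,240,190,290),side=(110,230,190,310)).items():
    f=grab_frame(n);np.save(f"pics/{n}1.npy",f,allow_pickle=True)
    im=f["img"].copy()
    o.append(cv2.resize(im[r0:r1,c0:c1],None,fx=3.6,fy=3.6,interpolation=cv2.INTER_CUBIC))
    print(n,(proj(f,s['eef_pos'])-[c0,r0])*3.6+[360*(n=="side"),0])
cv2.imwrite("pics/c1.png",np.hstack(o)[:,:,::-1])
E
```

```text
[ 0.50464021 -0.14207018  0.09434492] [-0.19940871 -0.52230507  0.25050214]
scene [164.85654291 158.91503003]
side [605.74338609 145.51670798]
```

View pics/c1.png

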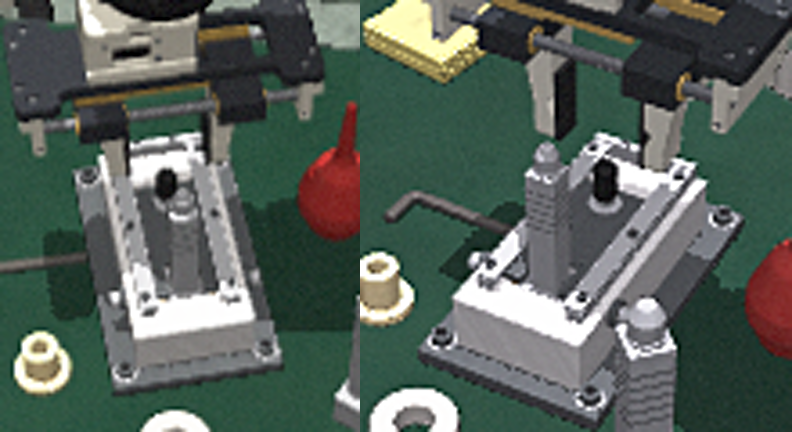

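The fingers straddle the knob: knob top at crop (168,170) and (605,163), against TCP (165,159) and (606,146) 12 mm higher. It's aligned to within 2 mm, so I nudge, descend and close.

Request:
{"method": "jog_arm", "body": {"deltas": [[[-0.03, 0.02, 0.2, 0], [-0.03, 0.02, 0.4, 0], [-0.03, 0.02, 0.46, 0], [-0.03, 0.02, 0.46, 0]]]}}

```text
t: 3.0
eef_pos: [0.5062, -0.1398, 0.0665]
ee_rot: [3.141, -0.001, -2.841]
force: [0.4, -0.8, 0.3]
width: 0.0502
gripper_force: 0.0
```

Request:
{"method": "jog_arm", "body": {"deltas": [[[0, 0, 0, 0], [0, 0, 0, 0], [0, 0, 0, 0], [0, 0, 0, 0], [0, 0, 0, 0]]], "grip": 8, "squeeze": 20}}

```text
t: 3.62
eef_pos: [0.5071, -0.1416, 0.0673]
ee_rot: [-3.139, 0.0, -2.84]
force: [3.5, -13.3, -2.8]
width: 0.014
gripper_force: 20.0
```

Request:
{"method": "jog_arm", "body": {"deltas": [[[0.02, -0.04, 0, 0], [0.1, -0.05, 0, 0], [0.2, -0.05, 0, 0], [0.3, -0.05, 0, 0], [0.4, -0.05, 0, 0], [0.48, -0.05, 0, 0], [0.5, -0.05, 0, 0], [0.5, -0.05, 0, 0]]]}}

```text
t: 4.62
eef_pos: [0.4785, -0.1513, 0.0671]
ee_rot: [3.141, 0.0, -2.841]
force: [-0.7, 5.1, 3.7]
width: 0.0136
gripper_force: 20.0
```

Request:
{"method": "jog_arm", "body": {"deltas": [[[0, 0, 0, 0], [0, 0, 0, 0], [0, 0, -0.3, 0], [0, 0, -1.0, 0], [0, 0, -1.8, 0], [0, 0, -2.4, 0], [-0.3, 0, -2.5, -2], [-0.7, 0, -2.5, -4]]], "grip": 50}}

```text
t: 5.62
eef_pos: [0.5191, -0.1394, 0.2182]
ee_rot: [-3.14, 0.001, -2.487]
force: [-0.0, -0.7, 0.6]
width: 0.05
gripper_force: 0.0
```

```bash
python3 - <<'E'
from station import arm, grab_frame
from h import *
s=arm.get_state();print(s['eef_pos'],s['ee_rot'],s['force'])
for n in ("scene","side","wrist"):
    f=grab_frame(n);np.save(f"pics/{n}2.npy",f,allow_pickle=True)
a=load("scene2")["img"][120:240,190:290];b=load("side2")["img"][110:230,190:310]
cv2.imwrite("pics/c2.png",np.hstack([cv2.resize(i,None,fx=3.6,fy=3.6,interpolation=cv2.INTER_CUBIC) for i in (a,b)])[:,:,::-1])
E
```

```text
[ 0.51910647 -0.13944248  0.21819264] [-3.14036775e+00  1.40750975e-03 -2.48709356e+00] [-0.04575103 -0.73424703  0.63753805]
```

View pics/c2.png

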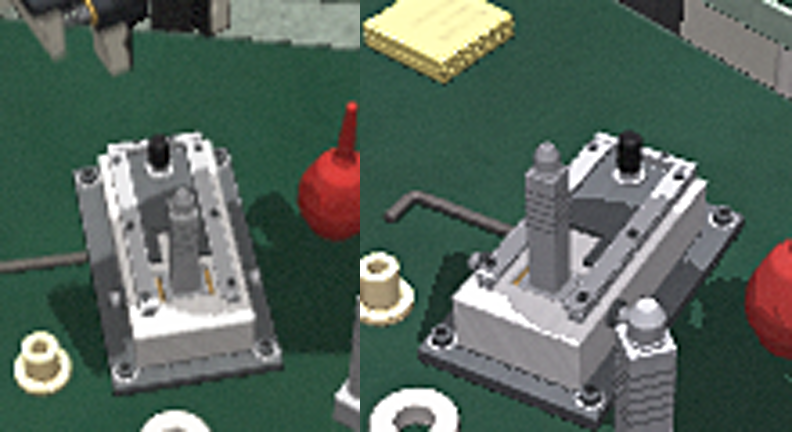

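The picture shows the keeper back: the knob is now at (158,140)/(630,137), the fork is clear of the plug stem (183,190 to 185,290), and the brass shoes are visible on either side.

Request:
{"method": "jog_arm", "body": {"deltas": [[[-0.2, -0.05, 0, -1.5], [-0.4, -0.15, 0, -3.5], [-0.6, -0.2, 0, -5.5], [-0.84, -0.27, 0, -7.5], [-0.84, -0.27, 0, -9.5], [-0.84, -0.27, 0, -11.5], [-0.84, -0.27, 0, -13.0], [-0.84, -0.27, 0, -13.9]]], "grip": 60}}

```text
t: 6.78
eef_pos: [0.5677, -0.122, 0.2166]
ee_rot: [3.14, 0.0, -1.279]
force: [0.0, -0.4, 0.1]
width: 0.0602
gripper_force: 0.0
```

```bash
python3 - <<'E'
from station import arm, grab_frame
from h import *
s=arm.get_state();print(s['eef_pos'],s['ee_rot'],s['q'])
o=[]
for n,(r0,r1,c0,c1) in dict(scene=(110,230,190,290),side=(90,210,190,310)).items():
    f=grab_frame(n);np.save(f"pics/{n}3.npy",f,allow_pickle=True)
    o.append(cv2.resize(f["img"][r0:r1,c0:c1],None,fx=3.6,fy=3.6,interpolation=cv2.INTER_CUBIC))
    e=np.array(s['eef_pos'])
    for z in (.141,.125): print(n,z,(proj(f,[e[0],e[1],z])-[c0,r0])*3.6+[360*(n=="side"),0])
cv2.imwrite("pics/c3.png",np.hstack(o)[:,:,::-1])
E
```

```text
[ 0.56770934 -0.12195965  0.21660207] [ 3.14035333e+00  2.01012920e-04 -1.27863499e+00] [ 1.25029041e-01  2.12180247e-01 -2.15462263e-01  8.73891926e-06
 -1.14440931e+00  1.67128799e-01]
scene 0.141 [181.52595026 225.49152263]
scene 0.125 [181.88216293 241.48286275]
side 0.141 [546.84882506 215.74121637]
side 0.125 [547.41563655 239.58735087]
```

View pics/c3.png

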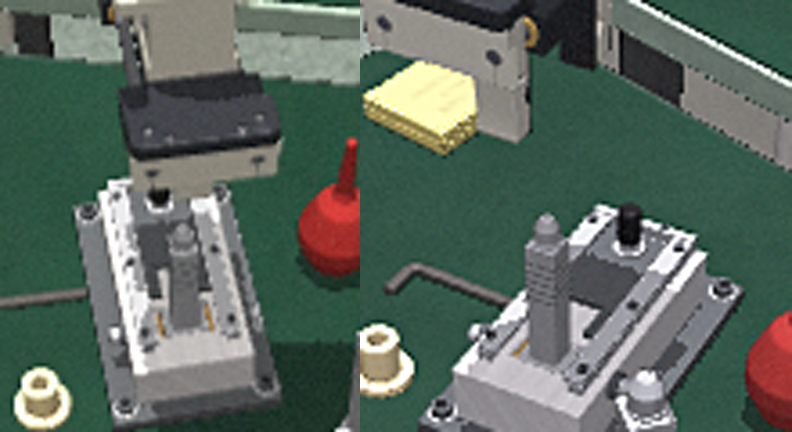

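Nose top at crop (183,223)/(547,214), against the TCP line's (181.5,225)/(547,216): centred within about 1 mm. Descending and gripping.

Request:
{"method": "jog_arm", "body": {"deltas": [[[-0.015, 0, 0.3, 0], [-0.015, 0, 0.8, 0], [-0.015, 0, 1.3, 0], [-0.015, 0, 1.8, 0], [-0.015, 0, 2.1, 0], [-0.015, 0, 2.19, 0], [-0.015, 0, 2.19, 0]]]}}

```text
t: 7.75
eef_pos: [0.5684, -0.1209, 0.0857]
ee_rot: [3.141, -0.0, -1.281]
force: [0.4, -0.3, 0.7]
width: 0.06
gripper_force: 0.0
```

Request:
{"method": "jog_arm", "body": {"deltas": [[[0, 0, 0, 0], [0, 0, 0, 0], [0, 0, 0, 0], [0, 0, 0, 0], [0, 0, 0, 0], [0, 0, 0, 0]]], "grip": 10, "squeeze": 50}}

```text
t: 8.5
eef_pos: [0.5688, -0.1206, 0.0857]
ee_rot: [-3.141, -0.0, -1.279]
force: [0.7, 0.1, 1.5]
width: 0.0179
gripper_force: 50.0
```

Request:
{"method": "jog_arm", "body": {"deltas": [[[-0.03, 0, -0.01, 0], [-0.06, 0, -0.025, 0], [-0.09, 0, -0.04, 0], [-0.11, 0, -0.05, 0], [-0.11, 0, -0.05, 0]]], "squeeze": 60}}

```text
t: 9.12
eef_pos: [0.5671, -0.1163, 0.0865]
ee_rot: [3.141, -0.002, -1.28]
force: [11.2, -14.4, -24.2]
width: 0.0177
gripper_force: 59.9
```

Request:
{"method": "jog_arm", "body": {"deltas": [[[0.04, 0, 0, 0], [0.08, 0, -0.01, 0], [0.12, 0, -0.02, 0], [0.16, 0, -0.03, 0], [0.2, 0, -0.04, 0], [0.22, 0, -0.04, 0], [0.22, 0, -0.04, 0]]]}}

```text
t: 10.0
eef_pos: [0.5689, -0.1226, 0.0874]
ee_rot: [3.141, 0.007, -1.281]
force: [2.4, 19.5, -19.2]
width: 0.0177
gripper_force: 60.0
```

Request:
{"method": "jog_arm", "body": {"deltas": [[[0.03, 0, 0, 0], [0.06, 0, 0, 0], [0.06, 0, 0, 0]]]}}

```text
t: 10.38
eef_pos: [0.57, -0.1259, 0.0881]
ee_rot: [3.141, 0.007, -1.28]
force: [1.2, 21.9, -12.4]
width: 0.0179
gripper_force: 60.0
```

Request:
{"method": "jog_arm", "body": {"deltas": [[[-0.05, 0, -0.01, 0], [-0.1, 0, -0.02, 0], [-0.15, 0, -0.03, 0], [-0.2, 0, -0.04, 0], [-0.25, 0, -0.05, 0], [-0.29, 0, -0.06, 0], [-0.29, 0, -0.06, 0], [-0.29, 0, -0.06, 0]]]}}

```text
t: 11.38
eef_pos: [0.5663, -0.1146, 0.0906]
ee_rot: [3.14, 0.0, -1.281]
force: [13.7, -10.5, -35.0]
width: 0.0179
gripper_force: 59.9
```

Request:
{"method": "jog_arm", "body": {"deltas": [[[0.05, 0, -0.01, 0], [0.1, -0.01, -0.02, 0], [0.15, -0.015, -0.03, 0], [0.2, -0.015, -0.04, 0], [0.25, -0.015, -0.05, 0], [0.28, -0.015, -0.05, 0], [0.28, -0.015, -0.05, 0], [0.28, -0.015, -0.05, 0]]]}}

```text
t: 12.38
eef_pos: [0.5695, -0.1253, 0.0929]
ee_rot: [3.138, 0.008, -1.281]
force: [3.7, 16.9, -24.9]
width: 0.0176
gripper_force: 60.0
```

```bash
python3 - <<'E'
from station import arm, grab_frame
from h import *
s=arm.get_state();print(s['eef_pos'],s['force'],s['moment'])
o=[]
for n,(r0,r1,c0,c1) in dict(scene=(110,230,190,290),side=(90,210,190,310)).items():
    f=grab_frame(n);np.save(f"pics/{n}4.npy",f,allow_pickle=True)
    o.append(cv2.resize(f["img"][r0:r1,c0:c1],None,fx=3.6,fy=3.6,interpolation=cv2.INTER_CUBIC))
cv2.imwrite("pics/c4.png",np.hstack(o)[:,:,::-1])
E
```

```text
[ 0.56952066 -0.12534308  0.09289091] [  3.69316866  16.92048971 -24.88482995] [ 7.35998017 -1.42184023  0.19204287]
```

View pics/c4.png

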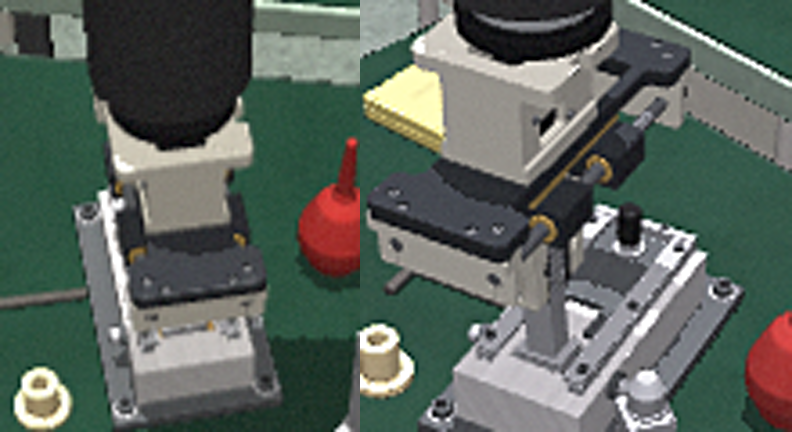

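The side crop shows the shank's shoulder (548,355) now above the block and the plug leaning toward -y, so it is rising. Continuing the rocking.

Request:
{"method": "jog_arm", "body": {"deltas": [[[-0.05, 0, -0.01, 0], [-0.1, 0, -0.02, 0], [-0.15, 0, -0.03, 0], [-0.2, 0, -0.04, 0], [-0.25, 0, -0.05, 0], [-0.28, 0, -0.05, 0], [-0.28, 0, -0.05, 0], [-0.28, 0, -0.05, 0]]]}}

```text
t: 13.48
eef_pos: [0.566, -0.1143, 0.0954]
ee_rot: [3.138, 0.001, -1.281]
force: [13.1, -11.0, -40.9]
width: 0.0176
gripper_force: 59.9
```

Request:
{"method": "jog_arm", "body": {"deltas": [[[0.05, 0, -0.01, 0], [0.1, 0, -0.02, 0], [0.15, 0, -0.03, 0], [0.2, 0, -0.04, 0], [0.25, 0, -0.04, 0], [0.28, 0, -0.04, 0], [0.28, 0, -0.04, 0], [0.28, 0, -0.04, 0]]]}}

```text
t: 14.48
eef_pos: [0.5694, -0.1254, 0.0978]
ee_rot: [3.138, 0.008, -1.281]
force: [3.9, 16.1, -27.4]
width: 0.0176
gripper_force: 60.0
```

Request:
{"method": "jog_arm", "body": {"deltas": [[[-0.05, 0, 0, 0], [-0.1, 0, -0.01, 0], [-0.15, 0, -0.01, 0], [-0.2, 0, -0.02, 0], [-0.25, 0, -0.02, 0], [-0.28, 0, -0.02, 0], [-0.28, 0, -0.02, 0], [-0.28, 0, -0.02, 0]]]}}

```text
t: 15.48
eef_pos: [0.5661, -0.1146, 0.0998]
ee_rot: [3.138, 0.0, -1.281]
force: [11.5, -11.9, -34.3]
width: 0.0176
gripper_force: 59.9
```

Request:
{"method": "jog_arm", "body": {"deltas": [[[0.04, 0, 0, 0], [0.08, 0, 0, 0], [0.12, 0, 0, 0], [0.14, 0, 0, 0], [0.14, 0, 0, 0]]]}}

```text
t: 16.1
eef_pos: [0.5673, -0.1185, 0.1001]
ee_rot: [3.138, 0.006, -1.281]
force: [3.5, 11.5, -21.3]
width: 0.018
gripper_force: 60.0
```

```bash
python3 - <<'E'
from station import arm, grab_frame
from h import *
s=arm.get_state();print(s['eef_pos'],s['force'],s['moment'])
o=[]
for n,(r0,r1,c0,c1) in dict(scene=(110,230,190,290),side=(90,210,190,310)).items():
    f=grab_frame(n);np.save(f"pics/{n}5.npy",f,allow_pickle=True)
    o.append(cv2.resize(f["img"][r0:r1,c0:c1],None,fx=3.6,fy=3.6,interpolation=cv2.INTER_CUBIC))
f=load("side5")
# projected slopes: where a vertical line from pocket centre runs
for z in (.045,.085): print((proj(f,[.5685,-.1208,z])-[190,90])*3.6+[360,0])
cv2.imwrite("pics/c5.png",np.hstack(o)[:,:,::-1])
E
```

```text
[ 0.56733492 -0.11853209  0.10008311] [  3.49742615  11.51661371 -21.29347595] [ 5.18545733 -1.27261202  0.21200929]
[550.42578348 352.24769209]
[549.15527881 298.38212595]
```

Request:
{"method": "jog_arm", "body": {"deltas": [[[0.03, 0, 0, 0], [0.05, 0, 0, 0], [0.05, 0, 0, 0]]]}}

```text
t: 16.58
eef_pos: [0.5682, -0.1208, 0.1006]
ee_rot: [3.139, 0.007, -1.281]
force: [0.0, 15.8, -16.0]
width: 0.0179
gripper_force: 60.0
```

Request:
{"method": "jog_arm", "body": {"deltas": [[[0, 0, -0.02, 0], [0, 0, -0.04, 0], [-0.02, 0, -0.05, 0], [-0.03, 0, -0.05, 0], [-0.03, 0, -0.05, 0]]]}}

```text
t: 17.2
eef_pos: [0.5677, -0.1202, 0.1007]
ee_rot: [3.137, 0.006, -1.282]
force: [10.7, 5.4, -42.1]
width: 0.0179
gripper_force: 60.0
```

Request:
{"method": "jog_arm", "body": {"deltas": [[[0.04, 0, 0, 0], [0.08, 0, 0, 0], [0.12, 0, 0, 0], [0.12, 0, 0, 0], [0.06, 0, 0, 0], [0, 0, 0, 0], [-0.03, 0, 0, 0], [-0.03, 0, 0, 0]]]}}

```text
t: 18.2
eef_pos: [0.568, -0.121, 0.1024]
ee_rot: [3.138, 0.002, -1.281]
force: [10.5, -6.5, -34.2]
width: 0.0173
gripper_force: 59.9
```

Request:
{"method": "jog_arm", "body": {"deltas": [[[-0.04, 0, -0.01, 0], [-0.08, 0, -0.02, 0], [-0.12, 0, -0.03, 0], [-0.12, 0, -0.03, 0], [-0.06, 0, -0.03, 0], [0, 0, -0.03, 0], [0.04, 0, -0.03, 0], [0.04, 0, -0.03, 0]]]}}

```text
t: 19.2
eef_pos: [0.5678, -0.1201, 0.1047]
ee_rot: [3.138, 0.006, -1.281]
force: [2.5, 13.6, -21.8]
width: 0.0174
gripper_force: 60.0
```

Request:
{"method": "jog_arm", "body": {"deltas": [[[0.05, 0, -0.02, 0], [0.1, 0, -0.03, 0], [0.14, 0, -0.04, 0], [0.14, 0, -0.04, 0], [0.08, 0, -0.04, 0], [0.02, 0, -0.04, 0], [-0.04, 0, -0.04, 0], [-0.04, 0, -0.04, 0]]]}}

```text
t: 20.2
eef_pos: [0.5684, -0.1217, 0.1084]
ee_rot: [3.138, 0.0, -1.28]
force: [6.4, -9.1, -20.6]
width: 0.0175
gripper_force: 60.0
```

Request:
{"method": "jog_arm", "body": {"deltas": [[[-0.05, 0, -0.01, 0], [-0.1, 0, -0.02, 0], [-0.14, 0, -0.03, 0], [-0.14, 0, -0.03, 0], [-0.08, 0, -0.03, 0], [-0.02, 0, -0.03, 0], [0.04, 0, -0.03, 0], [0.04, 0, -0.03, 0]]]}}

```text
t: 21.2
eef_pos: [0.5694, -0.1223, 0.1128]
ee_rot: [3.141, 0.002, -1.28]
force: [-1.2, 6.2, -2.6]
width: 0.0176
gripper_force: 60.0
```

```bash
python3 - <<'E'
from station import arm, grab_frame
from h import *
s=arm.get_state();print(s['eef_pos'],s['force'],s['moment'])
o=[]
for n,(r0,r1,c0,c1) in dict(scene=(160,230,205,275),side=(135,205,205,275)).items():
    f=grab_frame(n);np.save(f"pics/{n}6.npy",f,allow_pickle=True)
    o.append(cv2.resize(f["img"][r0:r1,c0:c1],(400,400),interpolation=cv2.INTER_CUBIC))
    for z in (.046,.07,.1): print(n,z,(proj(f,[.5685,-.1208,z])-[c0,r0])*40/7+[400*(n=="side"),0])
cv2.imwrite("pics/c6.png",np.hstack(o)[:,:,::-1])
E
```

```text
[ 0.56938363 -0.12225517  0.11275141] [-1.24057695  6.19204095 -2.60778541] [2.72341286 1.09023683 0.01450068]
scene 0.046 [208.07109988 216.34859514]
scene 0.07 [207.35214878 182.20492137]
scene 0.1 [206.41819859 137.85073538]
side 0.046 [616.49986279 299.90301646]
side 0.07 [615.30230588 249.13021557]
side 0.1 [613.74474775 183.09444822]
```

View pics/c6.png

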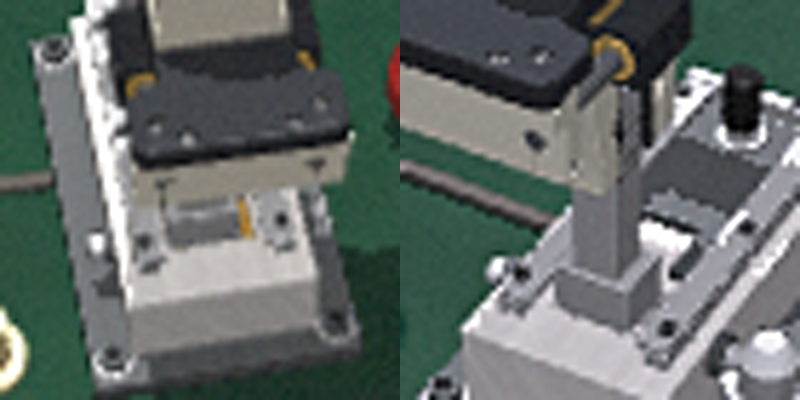

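The crop shows the shoulder about 17 mm above the block: stem edges are near-vertical at x≈574 and 638, and the force is down to the plug's weight, so the shoes have let go. Next I measure the lean from the stem edges, after relieving the side load.

Request:
{"method": "jog_arm", "body": {"deltas": [[[-0.01, 0, 0, 0], [-0.02, 0, 0, 0], [-0.02, 0, 0, 0]]]}}

```text
t: 21.68
eef_pos: [0.5693, -0.1219, 0.1128]
ee_rot: [3.141, 0.001, -1.279]
force: [-2.5, 4.3, -5.1]
width: 0.0178
gripper_force: 60.0
```

```bash
cat >> h.py <<'E'
def edges(f,r0,r1,c0,c1):
    g=cv2.GaussianBlur(cv2.cvtColor(f["img"],cv2.COLOR_RGB2GRAY).astype(float),(1,3),0)
    out=[]
    for r in range(r0,r1):
        d=np.abs(np.diff(g[r,c0:c1]));k=int(d.argmax())
        if 0<k<len(d)-1:
            w=d[k-1:k+2];out.append((r,c0+k+.5+(w@[-1,0,1])/w.sum()))
    o=np.array(out);p=np.polyfit(o[:,0],o[:,1],1);e=o[:,1]-np.polyval(p,o[:,0]);return p[0],np.polyval(p,(r0+r1)/2),e.std()
E
python3 - <<'E'
from station import arm, grab_frame
from h import *
s=arm.get_state();print(s['eef_pos'],s['force'],s['moment'])
f=grab_frame("side");np.save("pics/side7.npy",f,allow_pickle=True)
for n in("side6","side7","side3"):
    f=load(n)
    v=proj(f,[.5685,-.1208,.10])-proj(f,[.5685,-.1208,.07]); 
    print(n,"vertical slope",v[0]/v[1])
    for c0,c1 in ((231,240),(243,250)):
        for r in ((170,180),) : print(edges(f,*r,c0,c1))
    # sensitivity: lean .05 toward +y
    q=proj(f,[.5685-.0015*.295,-.1208+.0015*.955,.10])-proj(f,[.5685,-.1208,.07]);print("slope at +.05",q[0]/q[1])
print(f["img"][172:180:3,228:254].mean(2).astype(int).tolist())
f=load("side7");print(f["img"][168:182:3,228:254].mean(2).astype(int).tolist())
E
```

```text
[ 0.56932695 -0.12188716  0.11277722] [-2.48482307  4.27000261 -5.13666185] [1.78885168 0.90132458 0.02946817]
side6 vertical slope 0.023586583384014606
(np.float64(0.13138665306069866), np.float64(234.440564172908), np.float64(0.1592486680454591))
(np.float64(-0.09977087251973683), np.float64(246.8130211640873), np.float64(0.29409650960200023))
slope at +.05 -0.03493919372820669
side7 vertical slope 0.023586583384014606
(np.float64(0.1463256057164436), np.float64(234.48679236574176), np.float64(0.20817559941598412))
(np.float64(-0.007521526020764664), np.float64(246.6139286614863), np.float64(0.15593156715865755))
slope at +.05 -0.03493919372820669
side3 vertical slope 0.023586583384014606
(np.float64(-0.11074810275920047), np.float64(235.00144427478398), np.float64(0.7321875219418211))
(np.float64(0.05290116717395199), np.float64(247.84464608767425), np.float64(0.11704392029394341))
slope at +.05 -0.03493919372820669
[[123, 113, 97, 83, 55, 123, 255, 255, 66, 92, 105, 116, 116, 109, 98, 74, 72, 95, 83, 94, 45, 56, 74, 92, 75, 84], [33, 28, 131, 255, 249, 243, 247, 255, 183, 103, 113, 113, 113, 113, 115, 120, 89, 95, 93, 90, 154, 214, 215, 210, 211, 163], [133, 255, 252, 253, 255, 255, 151, 124, 99, 109, 112, 115, 109, 110, 111, 113, 95, 89, 90, 88, 157, 210, 197, 197, 196, 203]]
[[73, 68, 72, 67, 65, 63, 65, 104, 114, 113, 139, 158, 137, 112, 116, 86, 93, 93, 94, 81, 73, 71, 72, 75, 136, 69], [96, 70, 62, 66, 60, 76, 207, 120, 112, 112, 113, 109, 111, 111, 118, 87, 93, 94, 93, 94, 112, 143, 135, 129, 126, 124], [45, 40, 64, 166, 255, 158, 160, 113, 109, 111, 114, 107, 112, 111, 118, 91, 90, 89, 111, 255, 255, 255, 255, 45, 63, 22], [76, 193, 158, 154, 160, 162, 159, 127, 111, 109, 110, 109, 113, 110, 115, 92, 92, 85, 90, 188, 211, 220, 255, 255, 255, 255], [159, 158, 163, 155, 139, 175, 159, 127, 110, 107, 111, 108, 108, 114, 114, 89, 92, 87, 122, 161, 164, 166, 97, 210, 209, 137]]
```

```bash
cat >> h.py <<'E'
def mid(f,r0,r1,c0=239,c1=248):
    "subpixel corner edge: best two-level step per row"
    g=f["img"].mean(2);o=[]
    for r in range(r0,r1):
        x=g[r,c0:c1];hi,lo=113.,91.
        k=[j for j in range(len(x)-1) if x[j]>=102>x[j+1]]
        if k: j=k[0];o.append((r,c0+j+(x[j]-102)/(x[j]-x[j+1])))
    o=np.array(o);
    from scipy.stats import theilslopes
    t=theilslopes(o[:,1],o[:,0]);return [round(float(v),4) for v in t],np.round(o[:,1],1).tolist()
E
python3 - <<'E'
from h import *
for n in ("side3","side7"):print(n,mid(load(n),168,182))
print("3 upper",mid(load("side3"),158,186))
E
```

```text
side3 ([0.0425, 236.1575, -0.0114, 0.2464], [243.6, 239.6, 242.9, 243.8, 241.7, 243.6, 240.6, 243.6, 243.6, 243.5, 243.6, 243.6, 243.5, 244.0])
side7 ([-0.0022, 242.8768, -0.0142, 0.0082], [242.5, 242.5, 242.5, 242.5, 242.5, 242.5, 242.6, 242.4, 242.4, 242.6, 242.5, 242.4, 242.5, 242.4])
3 upper ([0.0078, 242.2428, -0.0196, 0.0294], [246.1, 245.3, 244.7, 241.9, 243.5, 243.6, 243.5, 241.8, 243.6, 240.5, 243.6, 239.6, 242.9, 243.8, 241.7, 243.6, 240.6, 243.6, 243.6, 243.5, 243.6, 243.6, 243.5, 244.0, 243.6, 243.8, 243.8, 244.0])
```

Request:
{"method": "jog_arm", "body": {"deltas": [[[0, 0, -0.04, 0], [0, 0, -0.08, 0], [-0.01, 0, -0.13, 0], [-0.01, 0, -0.18, 0], [-0.01, 0, -0.22, 0], [-0.01, 0, -0.25, 0], [-0.01, 0, -0.25, 0], [-0.01, 0, -0.25, 0]]]}}

```text
t: 22.72
eef_pos: [0.5696, -0.1216, 0.128]
ee_rot: [3.141, 0.0, -1.279]
force: [0.1, -0.4, -3.8]
width: 0.0178
gripper_force: 60.0
```

```bash
python3 - <<'E'
from station import arm, grab_frame
from h import *
s=arm.get_state();print(s['eef_pos'],s['ee_rot'],s['force'],s['moment'])
for n in ("side","scene"): 
    f=grab_frame(n);np.save(f"pics/{n}8.npy",f,allow_pickle=True)
f=load("side8");g=f["img"].mean(2).astype(int)
for r in range(158,200): print(r,g[r,228:254].tolist())
for z in (.046,.058,.079):print(z,proj(f,[.5685+.007,-.1208+.018,z]))
E
```

```text
[ 0.56959758 -0.12157248  0.12803468] [ 3.14141303e+00  5.71002727e-05 -1.27919746e+00] [ 0.12534552 -0.38607278 -3.797685  ] [0.0396002  0.13205834 0.03758579]
158 [123, 156, 153, 147, 145, 145, 137, 114, 138, 137, 138, 134, 126, 124, 128, 93, 96, 75, 93, 148, 158, 156, 155, 157, 147, 96]
159 [65, 93, 138, 162, 152, 150, 164, 99, 144, 142, 139, 134, 127, 123, 125, 94, 76, 93, 93, 145, 160, 159, 163, 175, 85, 73]
160 [69, 63, 69, 94, 119, 128, 141, 147, 146, 145, 142, 139, 138, 124, 119, 52, 93, 93, 93, 153, 165, 166, 181, 111, 65, 75]
161 [68, 69, 67, 65, 69, 68, 97, 133, 144, 151, 147, 143, 132, 119, 94, 92, 94, 90, 90, 122, 170, 171, 84, 74, 77, 77]
162 [70, 68, 72, 68, 63, 64, 64, 124, 110, 108, 139, 156, 138, 110, 113, 92, 93, 89, 92, 124, 178, 100, 73, 77, 76, 79]
163 [73, 69, 75, 71, 65, 68, 69, 126, 111, 111, 108, 112, 112, 112, 114, 91, 90, 92, 93, 124, 113, 79, 77, 74, 76, 81]
164 [68, 68, 71, 68, 72, 69, 67, 124, 113, 110, 114, 108, 113, 112, 112, 92, 93, 90, 92, 135, 79, 76, 78, 80, 77, 80]
165 [70, 71, 69, 74, 73, 70, 68, 124, 115, 109, 116, 109, 112, 114, 109, 91, 95, 9
[... 3829 characters left out ...]
 197, 197, 200, 201, 201, 140, 86, 139, 183, 167, 163, 107, 76]
196 [200, 196, 195, 196, 195, 196, 196, 196, 198, 197, 195, 193, 196, 197, 197, 201, 197, 200, 196, 154, 141, 109, 127, 119, 96, 83]
197 [189, 203, 196, 200, 199, 197, 200, 198, 196, 195, 192, 196, 195, 195, 199, 200, 197, 193, 195, 176, 102, 126, 143, 183, 56, 146]
198 [135, 139, 149, 193, 205, 202, 205, 200, 197, 197, 193, 196, 201, 200, 202, 194, 193, 194, 200, 174, 86, 100, 107, 108, 116, 214]
199 [139, 137, 135, 136, 158, 156, 195, 205, 199, 198, 195, 200, 198, 198, 197, 195, 193, 197, 203, 202, 210, 179, 118, 99, 177, 211]
0.046 [246.45328903 193.52315517]
0.058 [246.37947489 189.10936316]
0.079 [246.24710739 181.19431248]
```

```bash
python3 - <<'E'
from h import *
f=load("side8");y=.3;R=np.array([[np.cos(y),-np.sin(y)],[np.sin(y),np.cos(y)]])
for L in (-.06,-.03,0,.03,.06):
    def P(x,yy,z): 
        w=R@[x,yy+L*z];return proj(f,[.5696+w[0],-.1216+w[1],.061+z-L*yy])
    print(L,[np.round(P(*p)-P(.009,.009,.045),1).tolist() for p in ((.012,.015,.021),(.012,-.015,.021),(-.012,.015,.021),(.012,.015,0))],P(.009,.009,.045))
g=load("scene8")["img"].mean(2).astype(int)
E
```

```text
-0.06 [[2.8, 11.4], [-10.5, 7.2], [8.8, 4.3], [3.5, 19.5]] [242.1387876 168.1585105]
-0.03 [[2.4, 11.3], [-10.8, 6.8], [8.5, 4.3], [2.9, 19.4]] [242.75124418 168.48563804]
0 [[2.1, 11.3], [-11.1, 6.4], [8.1, 4.2], [2.3, 19.2]] [243.36410985 168.81298409]
0.03 [[1.8, 11.2], [-11.5, 6.0], [7.8, 4.1], [1.6, 19.1]] [243.97738502 169.14054886]
0.06 [[1.5, 11.2], [-11.8, 5.6], [7.5, 4.1], [1.0, 18.9]] [244.5910701  169.46833257]
```

```bash
python3 -c "
from station import arm
print(arm.job_done())"
```

```text
the job is handed in; nothing more can be done
None
```

The plug is out and handed in at about 23 s: the keeper was slid back first, the plug was rocked free with more than two leans each way, and it is held upright (within about 0.03 rad) about 15 mm above its pocket, with nothing else touched.

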